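# Clamp down a stoppered bottle to the clutch's first slip

## Robot

A 6-joint arm with a two-finger parallel gripper is mounted at the origin on the work surface. World frame = base frame: x ahead of the robot, y to its left, z up, the work surface at z = 0. Lengths are in m, angles in rad, forces in N, time in s.
With the tool pointing down it reaches from about 0.275 to 0.875 m from the base axis. Payload 12.5 kg.
Tool frame: the origin (TCP) lies midway between the tips of the shut fingers; the grasp point (between the pads) lies 19 mm behind it; z points along the fingers, y is the line along which they close (so a half turn about z gives the same grasp; the last joint's range is limited). The gripper opens to 85 mm and grips with 20 to 120 N. Pads are 22 mm wide; open, the fingers measure 114 mm over their backs; the gripper's body (76 mm by 85 mm) begins 54 mm behind the grasp point. The pads swing forward as they close: fully open they stand 13 mm farther back than shut.
Start: joints at [1.264, 0.351, 1.652, -0, 1.139, -0.085], TCP at [0.121, 0.537, 0.231] pointing down, gripper open.
Joint ranges: [-2.75, 2.75], [-0.79, 2.1], [0.01, 2.65], [-1.57, 4.71], [0.07, 3.14], [-2.87, 2.87]. Speed limits (rad/s): [2.22, 2.22, 2.79, 3.14, 3.14, 3.14].

## Interface

Orientations are given as a rotation vector (axis times angle).
In Python, from bench import sensors, eyes, job gives the robot as it stands.
- The arm moves only by the tool arm_command, never from a script. Its argument "commands" is text: rows parted by semicolons, each of 7 numbers parted by spaces: the shift along the tool's x, y, z in cm, then the turn, a rotation vector about the tool's x, y, z in degrees, then the closure, from -1 (fully open) to 1 (shut). In form: dx dy dz rx ry rz jaw; .... A call has exactly 5 rows; each row shifts and turns the commanded pose from where the row before left it, along the tool's axes as they then stand; what a row does not reach is not made up. A row lasts 1/8 s, in which the tool goes at most 62.5 mm and 10.7 degrees, less where a joint would pass 70% of its speed; a pose out of reach is approached as far as the arm can. A call is refused whole if a number of a shift passes 6.25 or a number of a turn 10.7, either way. A call with a gripper value outside its range is refused whole. The fingers move at their own pace and stop on an object; "force" is the grip in N (left out, the last holds). Time passes only in rows, so rows that do not move let the fingers close, or fill a call up. It gives the time, the measured TCP pose, the force, the opening and the grip force at its end, in the units of the state.
- sensors.get_obs(): the state, without advancing time (a new reading comes with each control period).
- eyes.camera(name): name is "scene" or "top" or "wrist"; returns (picture, depth): 400x640x3 uint8, red, green, blue; 400x640 float32, m along the optical axis (not along the pixel's ray), 0 where there is no reading.
- eyes.camera_model(name): a dict with "intrinsics" (3x3 intrinsics, pixels), "R" (3x3) and "t" (3): a world point X has camera coordinates R X + t. Camera axes: x right, y down, z forward; pixel columns grow to the right and rows downward; lengths in m; the calibration is good to about 2 mm. A picture is of the moment at which its call begins: read the wrist's pose just before it. camera_model takes no time and is no camera call; for the wrist camera it gives the pose at the moment of the call.
- job.sign_off(): hands the job in; it is judged then, once.
The state is a dict: "t": time; "q": joint angles; "dq": joint speeds; "joint_torque": joint torques, N m; "ee_pos": TCP position; "eef_rot": TCP orientation; "wrist_force": force on the tool from outside, world axes, zero at the start; "wrist_torque": the same for the moment, N m; "opening": finger opening in m; "gripper_force": force on a finger pad.
Only numpy, scipy, OpenCV 4.12 (cv2) and the standard library are available. Lean on these libraries where they do the work, as an engineer would, in place of code of your own. Each camera call takes 0.05 s, during which the arm holds its last target. There are 200 camera calls.

## Task

Get the stoppered amber bottle ready for its pressure test: swing the clamp arm clockwise over it until the arm meets its stop, then turn the red thumbscrew clockwise until its drag clutch slips. Stop at that first slip (at most some 25 degrees of slipping), leaving the bottle clamped, and let go of the clamp. Do not touch the bottle itself, and leave the other bottles and caps where they are.

Things in the scene. Friction and masses are not known exactly. Their poses are not given: they have to be found in the camera images.
- post_top (a point): Top of the steel post of the blue clamp stand (plate 215 x 130 x 20 mm), 155 mm above the bench: a fixed point on the vertical axis about which the clamp arm swings. The bottle's nest is 100 mm from this axis. The stand's place and yaw vary.
- swing_arm (a joint): Aluminium clamp arm, 30 to 44 mm wide, 125 to 145 mm above the bench (hub at the post to 155 mm), carrying the red thumbscrew 100 mm from the post's axis. Angle in rad: 0 = on its stop, straight over the bottle; grows counter-clockwise seen from above, up to 1.6. It stays where it is left; about 3.5 N at the knob moves it.
- knob_centre (a point): Centre (half-way up) of the red ribbed thumbscrew knob: upright cylinder, 32 mm diameter, 155 to 195 mm above the bench. Grip it at any yaw; pushing it sideways swings the arm. It stays at this height as it turns (only the pad below the arm goes down). Under it a dark collar, 42 mm diameter, 147 to 152 mm above the bench, turns with the screw.
- telltale (a point): Top of the knob's white tell-tale pin (6 mm diameter) on the knob's axis: 21 mm above the knob's centre at the start; rises 4 mm per rad of clutch slip, as the yellow lines on knob and collar part. Clockwise seen from above lowers the pad: about 0.15 N m while the screw runs, 0.28 N m when the clutch slips, 1.1 to 2.3 rad from the start: mostly more than one grasp.
- pusher: Steel rod with a black rubber foot of 20 mm diameter that comes down from the arm under the knob; its origin is the centre of the foot's underside. It starts several mm above the stopper's height and does not run back when the knob is let go.
- bottle: Small amber sample bottle, 50 mm diameter, 85 mm tall with its white stopper of 28 mm diameter, standing loose in the shallow steel nest of the blue stand, 20 mm above the bench. Origin at the centre of its underside. Not to be touched by the robot.
- brown_bottle: Bystander: brown bottle, 68 mm diameter, 145 mm tall, origin under its centre.
- square_jar: Bystander: cream square jar with a white neck, 75 x 75 x 104 mm, origin under its centre.
- green_cap: Bystander: green screw cap, 48 mm diameter, 18 mm tall, origin under its centre.
- blue_cap: Bystander: blue screw cap, 34 mm diameter, 15 mm tall, origin under its centre.

How it is judged:
On the way, in this order (a step that is already met when the one before it is completed fails the run):
1. the clamp arm is swung home over the bottle (within 0.06 rad of its stop), before the thumbscrew has slipped (value of joint swing_arm below 0.06 rad and z of telltale in the frame of knob_centre below 0.0212 m), for 0.2 s.
2. the pad bears on the stopper and the clutch has slipped (z of telltale in the frame of knob_centre above 0.0212 m and contact force between pusher and bottle above 6 N), for 0.1 s.
At the end, for the whole second after the job is handed in: Arm on its stop (within 0.06 rad); clutch slipped by more than 0.05 and less than 0.5 rad in all (pin risen 0.2 to 2.0 mm); pad presses the stopper with over 6 N; bottle upright (within 0.06 rad), at rest in its nest, within 8 mm of where it was (all of step 2 and value of joint swing_arm below 0.06 rad and z of telltale in the frame of knob_centre below 0.023 m and angle between bottle's own z axis and vertical below 0.06 rad and distance of bottle from where it was at the start of the episode below 0.008 m and linear speed of bottle below 0.02 m/s); the robot touches nothing.
It fails at once if the clutch is made to slip by more than 0.5 rad (z of telltale in the frame of knob_centre above 0.023 m).
It fails at once if the robot touches the clamped bottle (contact force between any of the fingers, the arm and bottle above 1 N).
It fails at once if a bystander is moved by more than 20 mm (distance of any of brown_bottle, square_jar, green_cap, blue_cap from where it was at the start of the episode above 0.02 m).
It also fails if it takes over 64 s, if anything falls off the work surface, if the arm or the gripper's body presses on something with over 40 N, if the wrist force passes 120 N, or if a joint passes its speed limit or range.

## Working session

There is one attempt and no reset: what is moved stays moved. The work goes in short steps, Python scripts to look and compute and a tool call to move; the robot and the scene stay as the last step left them, time stands still between calls to the robot, and variables do not carry over. Pictures are saved under pics/ and viewed, at most 10 in all, crops included, and the job is handed in when it is done.

Besides the shell and the picture viewer there is one more tool, called after ">>>" in YAML: its name, and indented under it one key for each argument. arm_command: Moves the arm, as the interface text tells. Its arguments: {"type":"object","properties":{"commands":{"type":"string"},"force":{"type":"number"}},"required":["commands"]}

```bash
mkdir -p pics
python3 - <<'E'
from bench import sensors, eyes, job
import cv2,numpy as np
for n in ("top","scene"):
    p,d=eyes.camera(n); cv2.imwrite(f"pics/{n}0.png",p[:,:,::-1]); np.save(f"{n}0.npy",d)
    m=eyes.camera_model(n); print(n,m); 
o=sensors.get_obs();print(o)
E
```

```text
top {'intrinsics': array([[370.40815434,   0.        , 314.20667805],
       [  0.        , 370.40815434, 201.32310456],
       [  0.        ,   0.        ,   1.        ]]), 'R': array([[ 2.15155216e-02, -9.99768500e-01,  1.71911715e-04],
       [-9.93969231e-01, -2.14092117e-02, -1.07549125e-01],
       [ 1.07527907e-01,  2.14310056e-03, -9.94199757e-01]]), 't': array([-0.05605539,  0.56862986,  0.74395464])}
scene {'intrinsics': array([[389.47915974,   0.        , 319.27680059],
       [  0.        , 389.47915974, 196.53566215],
       [  0.        ,   0.        ,   1.        ]]), 'R': array([[-0.71345854,  0.70063087, -0.00965878],
       [ 0.62232648,  0.62726542, -0.46823909],
       [-0.32200414, -0.34008009, -0.88354902]]), 't': array([ 0.42580147, -0.26747344,  0.93370332])}
{'t': 0.1, 'q': array([ 1.26439189e+00,  3.51167728e-01,  1.65232207e+00, -6.50428224e-06,
        1.13910291e+00, -8.45880314e-02]), 'dq': array([ 0.00046577, -0.00029698, -0.00210003, -0.00111764, -0.00092947,
       -0.00068306]), 'joint_torque': array([-4.13709868e-04, -5.06834722e+01, -2.91873014e+01, -1.11641023e-04,
        2.67323514e-03, -3.02824492e-05]), 'ee_pos': array([0.12088633, 0.53626317, 0.23083472]), 'eef_rot': array([-3.47689368e-01, -3.12210345e+00,  1.54267000e-03]), 'wrist_force': array([0.5367032 , 0.31146129, 0.59107707]), 'wrist_torque': array([-0.01700548, -0.0339273 , -0.07085302]), 'gripper_force': 0.0, 'opening': 0.08570435876460529}
```

View pics/top0.png

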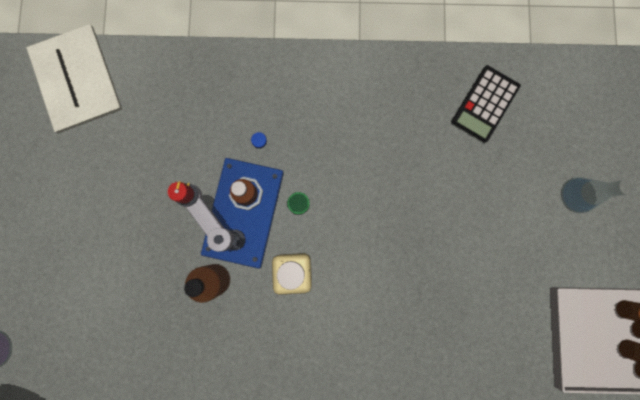

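View pics/scene0.png

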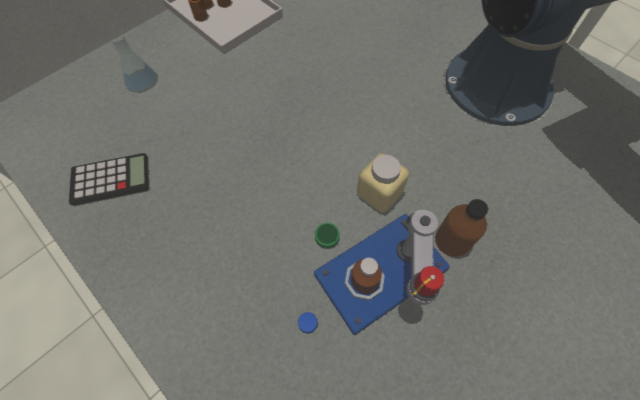

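The top view shows the post top at about (219,240), the knob at (180,190), the stopper at (238,188), and the brown bottle at (195,288) next to the post. I'll enlarge both views and compute the positions.

```bash
cat > h.py <<'E'
import numpy as np,cv2
from bench import sensors,eyes,job
def ray(n,u,v,z,m=None):
    m=m or eyes.camera_model(n); K,R,t=m['intrinsics'],m['R'],m['t']
    c=-R.T@t; d=R.T@np.linalg.inv(K)@[u,v,1]; return c+d*(z-c[2])/d[2]
def proj(n,X,m=None):
    m=m or eyes.camera_model(n); p=m['intrinsics']@(m['R']@np.array(X)+m['t']); return p[:2]/p[2]
E
python3 - <<'E'
from h import *
a=cv2.imread("pics/top0.png")[140:310,150:320]; b=cv2.imread("pics/scene0.png")[190:340,330:500]
a=cv2.resize(a,(400,400),interpolation=cv2.INTER_CUBIC); b=cv2.resize(b,(453,400),interpolation=cv2.INTER_CUBIC)
cv2.imwrite("pics/crop0.png",np.hstack([a,b])[:,:800])
P=ray("top",219,240,.155);k=ray("top",179,190,.195);s=ray("top",238,188,.105)
print(P,k,s,np.linalg.norm((P-k)[:2]),np.linalg.norm((P-s)[:2]))
print(ray("scene",424,220,.155),ray("scene",432,278,.195),ray("scene",369,266,.105))
print("brown",ray("top",195,288,.145),"jar",ray("top",291,275,.104))
E
```

```text
[0.48526137 0.11952827 0.155     ] [0.56591882 0.17934096 0.195     ] [0.58396523 0.10109564 0.105     ] 0.10041504983002822 0.10041022020745274
[0.4849757  0.11860966 0.155     ] [0.56498131 0.18382603 0.195     ] [0.5840721 0.1011649 0.105    ]
brown [0.40150095 0.15967851 0.145     ] jar [ 0.42361354 -0.00393889  0.104     ]
```

View pics/crop0.png

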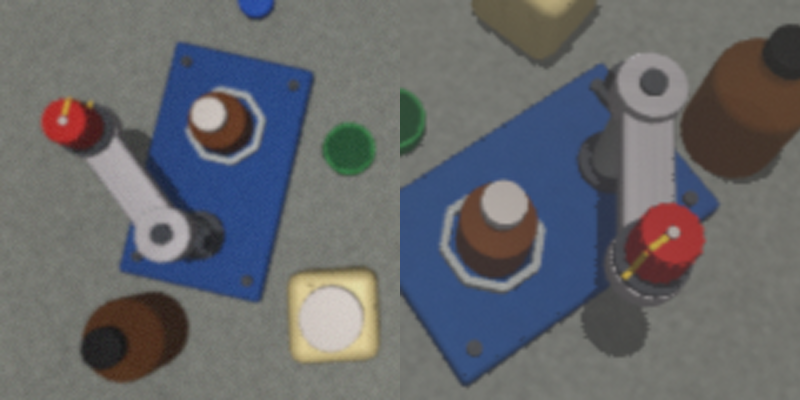

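The top crop shows the knob top at (67,121) and the post at (162,235). In the scene crop the knob is at (668,238). Both cameras agree:

| Item | Position |
|---|---|
| Post | (0.485, 0.119) |
| Knob | (0.565, 0.181) |
| Stopper | (0.584, 0.101) |

Both radii come out at about 100 mm, and the arm angle is about 0.84 rad. The current tool yaw of 77° leaves enough range on the last joint to do the job in one grasp. I'll move above the knob.

>>> arm_command:
  commands: "-5.1 -2.5 0 0 0 0 -1; -5.1 -2.5 0 0 0 0 -1; -5.1 -2.5 0 0 0 0 -1; -5.1 -2.5 0 0 0 0 -1; -5.1 -2.5 0 0 0 0 -1"
  force: 60

```text
t: 0.72
ee_pos: [0.3433, 0.3571, 0.2312]
eef_rot: [-0.347, -3.122, 0.0]
wrist_force: [-0.3, 0.8, -0.4]
opening: 0.085
gripper_force: 0.0
```

>>> arm_command:
  commands: "-5.1 -2.5 0 0 0 0 -1; -5.1 -2.5 0 0 0 0 -1; -5.1 -2.5 0 0 0 0 -1; -5.1 -2.5 0 0 0 0 -1; -5.1 -2.5 0 0 0 0 -1"

```text
t: 1.35
ee_pos: [0.5646, 0.179, 0.231]
eef_rot: [-0.348, -3.122, 0.0]
wrist_force: [0.1, 1.2, 0.7]
opening: 0.0857
gripper_force: 0.0
```

Run:
```python
from h import *
m=eyes.camera_model("wrist");o=sensors.get_obs();p,d=eyes.camera("wrist"); o=sensors.get_obs()
print(o['t'],o['ee_pos'],o['eef_rot'],o['q']);cv2.imwrite("pics/w1.png",p[:,:,::-1]);np.savez("w1.npz",d=d,**m)
print(proj("wrist",[.565,.181,.195],m))
hsv=cv2.cvtColor(p,cv2.COLOR_RGB2HSV);r=((hsv[...,1]>150)&((hsv[...,0]<6)|(hsv[...,0]>174))&(hsv[...,2]>80))
K,R,t=m['intrinsics'],m['R'],m['t']; v,u=np.nonzero(r&(d>0)); Z=d[v,u]
X=(np.linalg.inv(K)@np.array([u*Z,v*Z,Z])-t[:,None]).T@R
T=X[X[:,2]>.188]; print(len(T),np.median(T,0),T.min(0),T.max(0),(T.min(0)+T.max(0))/2)
```

```text
1.4 [0.56873008 0.17501495 0.23085142] [ 3.51809971e-01  3.11997695e+00 -1.84799048e-03] [ 0.22107424  0.43229095  1.53192706 -0.00185825  1.1760192  -1.12443628]
[325.21777171 227.57301308]
1357 [0.56288893 0.18421832 0.19458836] [0.54930139 0.16732889 0.18807263] [0.58033888 0.19830603 0.19656108] [0.56482014 0.18281746 0.19231685]
```

View pics/w1.png

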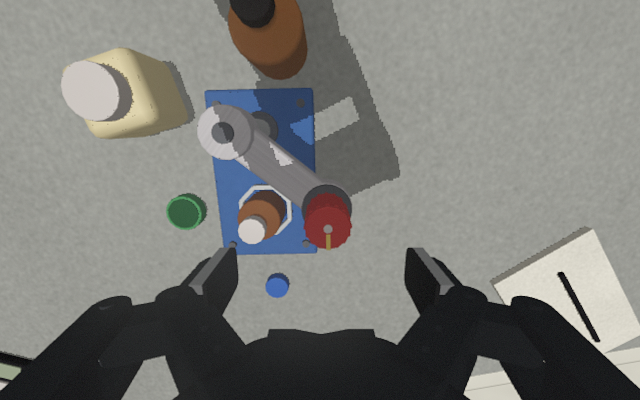

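The wrist view shows the knob's pin at (328,230). My estimate projects to (325,228), so they agree. Nothing stands between the open fingers and the knob.

Run:
```python
from h import *
m=dict(np.load("w1.npz"));print("pin",ray("",328,230,.196,m))
eyes.camera("wrist");o=sensors.get_obs();a=o['eef_rot'];k=np.array([.565,.182,.158])
from scipy.spatial.transform import Rotation as Ro
R=Ro.from_rotvec(a).as_matrix();print(o['t'],o['ee_pos'],R[:,:2].T,R.T@(k-o['ee_pos'])*100)
```

```text
pin [0.56674633 0.18252082 0.196     ]
1.45 [0.56638145 0.17704337 0.23057917] [[-9.74630792e-01  2.23818318e-01 -4.24855873e-04]
 [ 2.23818566e-01  9.74630597e-01 -6.69612107e-04]] [0.24866261 0.45702868 7.25750796]
```

>>> arm_command:
  commands: "-0.1 0.2 0 0 0 0 -1; 0 0 2 0 0 0 -1; 0 0 2 0 0 0 -1; 0 0 2 0 0 0 -1; 0 0 1.2 0 0 0 -1"

```text
t: 2.08
ee_pos: [0.5638, 0.1832, 0.1585]
eef_rot: [-0.345, -3.121, 0.0]
wrist_force: [-0.4, 0.4, -0.3]
opening: 0.0855
gripper_force: 0.0
```

>>> arm_command:
  commands: "0 0 0 0 0 0 0; 0 0 0 0 0 0 1; 0 0 0 0 0 0 1; 0 0 0 0 0 0 1; 0 0 0 0 0 0 1"

```text
t: 2.7
ee_pos: [0.5658, 0.1827, 0.1604]
eef_rot: [0.348, 3.12, 0.002]
wrist_force: [2.7, 3.9, 5.2]
opening: 0.0308
gripper_force: 59.6
```

Run:
```python
from h import *
o=sensors.get_obs()
for k in('t','ee_pos','eef_rot','q','wrist_force','wrist_torque','opening','gripper_force'):print(k,np.round(o[k],4))
```

```text
t 2.7
ee_pos [0.5658 0.1827 0.1604]
eef_rot [3.4770e-01 3.1196e+00 2.4000e-03]
q [ 2.3380e-01  5.0750e-01  1.6012e+00  7.0000e-04  1.0299e+00 -1.1153e+00]
wrist_force [2.7221 3.9281 5.1898]
wrist_torque [ 0.5459 -0.3403 -0.0979]
opening 0.0308
gripper_force 59.5658
```

The knob is gripped: opening 30.8 mm, force 60 N. I'll swing along the arc, turning the tool with the arm.

>>> arm_command:
  commands: "-0.65 -0.58 0 0 0 5 1; -0.65 -0.58 0 0 0 5 1; -0.65 -0.58 0 0 0 5 1; -0.65 -0.58 0 0 0 5 1; -0.65 -0.58 0 0 0 5 1"

```text
t: 3.32
ee_pos: [0.5846, 0.1437, 0.1605]
eef_rot: [1.019, 2.969, 0.004]
wrist_force: [3.1, 5.4, 5.6]
opening: 0.0307
gripper_force: 60.0
```

```bash
cat > s.py <<'E'
from h import *
o=sensors.get_obs()
for k in('t','ee_pos','eef_rot','wrist_force','wrist_torque','opening'):print(k,np.round(o[k],4))
e=o['ee_pos']-[.485,.119,0];print("dir",np.degrees(np.arctan2(e[1],e[0])),"r",np.hypot(*e[:2]),"q1,6",np.round(np.degrees(o['q'][[0,5]]),1))
E
python3 s.py
```

```text
t 3.325
ee_pos [0.5846 0.1437 0.1605]
eef_rot [1.0191 2.9691 0.004 ]
wrist_force [3.0752 5.4236 5.5763]
wrist_torque [ 0.8733 -0.275  -0.216 ]
opening 0.0307
dir 13.938798043168307 r 0.10264893060779667 q1,6 [  9.4 -42.8]
```

Tracking well; continuing to the stop.

>>> arm_command:
  commands: "-0.65 -0.58 0 0 0 5 1; -0.65 -0.58 0 0 0 5 1; -0.65 -0.58 0 0 0 5 1; -0.65 -0.58 0 0 0 5 1; -0.52 -0.46 0 0 0 4 1"

```text
t: 3.95
ee_pos: [0.5855, 0.1019, 0.1605]
eef_rot: [1.614, 2.692, 0.005]
wrist_force: [4.3, 4.0, 5.5]
opening: 0.0308
gripper_force: 60.0
```

>>> arm_command:
  commands: "0 0 0 0 0 0 1; 0 0 0 0 0 0 1; 0 0 0 0 0 0 1; 0 0 0 0 0 0 1; 0 0 0 0 0 0 1"

```text
t: 4.58
ee_pos: [0.5853, 0.1012, 0.1605]
eef_rot: [1.61, 2.694, 0.002]
wrist_force: [3.4, -3.1, 6.2]
opening: 0.0307
gripper_force: 60.0
```

```bash
python3 s.py
python3 - <<'E'
from h import *
p,d=eyes.camera("top");a=p[140:310,150:320];q,d=eyes.camera("scene");b=q[190:340,330:500]
a=cv2.resize(a,(400,400),interpolation=cv2.INTER_CUBIC); b=cv2.resize(b,(400,400),interpolation=cv2.INTER_CUBIC)
cv2.imwrite("pics/c2.png",np.hstack([a,b])[:,:,::-1])
E
```

```text
t 4.575
ee_pos [0.5853 0.1012 0.1605]
eef_rot [1.6101e+00 2.6943e+00 1.7000e-03]
wrist_force [ 3.4491 -3.0763  6.19  ]
wrist_torque [-0.434  -0.4118 -0.1643]
opening 0.0307
dir -10.064806140426326 r 0.10191813792564952 q1,6 [  5.3 -22.9]
```

View pics/c2.png

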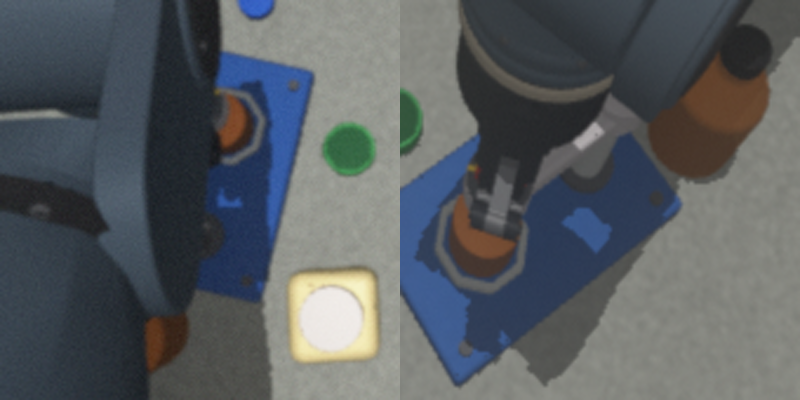

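The views are partly hidden, but the arm lies over the bottle and the bottle is upright. The force doesn't yet show contact with the stop, so I'll press a few mm further.

>>> arm_command:
  commands: "-0.08 -0.06 0 0 0 0 1; -0.08 -0.06 0 0 0 0 1; -0.08 -0.06 0 0 0 0 1; 0 0 0 0 0 0 1; 0 0 0 0 0 0 1"

```text
t: 5.3
ee_pos: [0.5852, 0.1002, 0.1605]
eef_rot: [1.611, 2.695, 0.007]
wrist_force: [5.2, 11.6, 3.6]
opening: 0.0306
gripper_force: 60.0
```

```bash
python3 s.py
```

```text
t 5.3
ee_pos [0.5852 0.1002 0.1605]
eef_rot [1.6105 2.6948 0.0072]
wrist_force [ 5.2435 11.5598  3.6388]
wrist_torque [ 1.8369 -0.83   -0.1427]
opening 0.0306
dir -10.601203988113165 r 0.10195098132905842 q1,6 [  5.2 -23.2]
```

The force rises to 11.6 N with almost no motion, so the arm is on its stop. Now the screw: 40° first, which is well short of the 63° minimum.

>>> arm_command:
  commands: "0 0 0 0 0 8 1; 0 0 0 0 0 8 1; 0 0 0 0 0 8 1; 0 0 0 0 0 8 1; 0 0 0 0 0 8 1"

```text
t: 5.92
ee_pos: [0.585, 0.1003, 0.1605]
eef_rot: [2.44, 1.978, 0.007]
wrist_force: [4.5, 11.4, 5.5]
opening: 0.0307
gripper_force: 59.9
```

```bash
python3 s.py
```

```text
t 5.925
ee_pos [0.585  0.1003 0.1605]
eef_rot [2.4405 1.9778 0.0071]
wrist_force [ 4.4691 11.3807  5.4692]
wrist_torque [ 1.828  -0.5636  0.1677]
opening 0.0307
dir -10.616941880343814 r 0.10173100757239445 q1,6 [ 5.2 17.1]
```

Tz is 0.17 N m, which matches free running. I'll go on in smaller steps and watch the torque.

>>> arm_command:
  commands: "0 0 0 0 0 4 1; 0 0 0 0 0 4 1; 0 0 0 0 0 4 1; 0 0 0 0 0 4 1; 0 0 0 0 0 4 1"

```text
t: 6.55
ee_pos: [0.5849, 0.1003, 0.1605]
eef_rot: [-2.745, -1.527, -0.007]
wrist_force: [3.6, 11.1, 4.7]
opening: 0.0306
gripper_force: 60.0
```

```bash
cat > s2.py <<'E'
from h import *
o=sensors.get_obs();print(round(o['t'],2),"f",np.round(o['wrist_force'],1),"T",np.round(o['wrist_torque'],3),"q6",np.round(np.degrees(o['q'][[0,5]]),1),o['ee_pos'].round(4))
E
python3 s2.py
```

```text
6.55 f [ 3.6 11.1  4.7] T [ 1.936 -0.496  0.157] q6 [ 5.2 36.9] [0.5849 0.1003 0.1605]
```

>>> arm_command:
  commands: "0 0 0 0 0 2 1; 0 0 0 0 0 2 1; 0 0 0 0 0 2 1; 0 0 0 0 0 2 1; 0 0 0 0 0 2 1"

```text
t: 7.18
ee_pos: [0.5849, 0.1004, 0.1605]
eef_rot: [-2.866, -1.283, -0.007]
wrist_force: [3.3, 11.9, 4.8]
opening: 0.0309
gripper_force: 60.1
```

```bash
python3 s2.py
```

```text
7.17 f [ 3.3 11.9  4.8] T [ 2.028 -0.493  0.116] q6 [ 5.2 46.9] [0.5849 0.1004 0.1605]
```

>>> arm_command:
  commands: "0 0 0 0 0 2 1; 0 0 0 0 0 2 1; 0 0 0 0 0 2 1; 0 0 0 0 0 2 1; 0 0 0 0 0 2 1"

```text
t: 7.8
ee_pos: [0.5849, 0.1004, 0.1605]
eef_rot: [-2.967, -1.029, -0.006]
wrist_force: [3.6, 11.4, 5.5]
opening: 0.0309
gripper_force: 60.1
```

```bash
python3 s2.py
```

```text
7.8 f [ 3.6 11.4  5.5] T [ 2.108 -0.448  0.229] q6 [ 5.2 56.9] [0.5849 0.1004 0.1605]
```

Torque is perhaps rising, though the readings are noisy. I'll average several while holding.

```bash
cat > s3.py <<'E'
from h import *
T=[]
for i in range(8):
    T.append(np.r_[sensors.get_obs()['wrist_torque'],sensors.get_obs()['wrist_force']]); p,d=eyes.camera("scene")
T=np.array(T);print(T.mean(0).round(3),"Tz",T[:,2].round(2),"q6",np.degrees(sensors.get_obs()['q'][5]).round(1),sensors.get_obs()['t'])
E
python3 s3.py
```

```text
[ 2.0920e+00 -4.3700e-01 -3.0000e-03  3.5050e+00  1.1735e+01  5.1670e+00] Tz [ 0.23  0.11 -0.04 -0.06 -0.08 -0.08 -0.07 -0.03] q6 56.8 8.2
```

>>> arm_command:
  commands: "0 0 0 0 0 1 1; 0 0 0 0 0 1 1; 0 0 0 0 0 1 1; 0 0 0 0 0 1 1; 0 0 0 0 0 1 1"

```text
t: 8.82
ee_pos: [0.5849, 0.1005, 0.1605]
eef_rot: [-3.008, -0.899, -0.006]
wrist_force: [3.3, 11.4, 5.3]
opening: 0.0304
gripper_force: 60.2
```

```bash
python3 s3.py
```

```text
[ 2.122 -0.413  0.187  3.261 11.737  5.749] Tz [0.35 0.24 0.17 0.14 0.16 0.17 0.14 0.13] q6 61.8 9.225
```

Torque is rising. I'll check the tell-tale and the yellow lines with the wrist camera.

Run:
```python
from h import *
m=eyes.camera_model("wrist");p,d=eyes.camera("wrist");u,v=proj("wrist",[.585,.1005,.185],m);print(u,v,-m['R'].T@m['t'])
u,v=int(u),int(v);c=p[max(0,v-75):v+75,u-100:u+100];cv2.imwrite("pics/w3.png",cv2.resize(c,None,fx=4,fy=4,interpolation=cv2.INTER_CUBIC)[:600,:,::-1])
```

```text
317.8950358231911 274.87934288586075 [0.64209566 0.13614953 0.30314538]
```

View pics/w3.png

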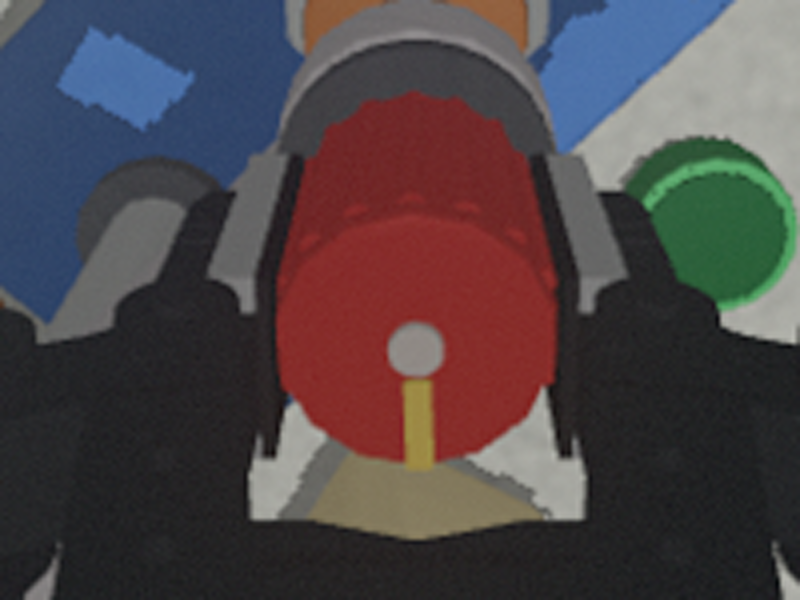

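The wrist view shows the pin clearly at crop (415,349), with the knob's top rim running from row 213 to row 465 at that column. When the pin rises it moves down the image, so its centroid measures slip directly.

```bash
cat > pin.py <<'E'
from h import *
V=[];T=[]
for i in range(3):
    T.append(sensors.get_obs()['wrist_torque'][2]); p,d=eyes.camera("wrist")
    w=p[255:310,300:340].astype(float); sat=w.max(2)-w.min(2); hit=(sat<45)&(w.min(2)>70)
    n,l,s,c=cv2.connectedComponentsWithStats(hit[:48].astype(np.uint8)); 
    j=[k for k in range(1,n) if 80<s[k][4]<260 and abs(c[k][0]-21)<6]
    if not j: print(s,c);continue
    k=j[0]; 
    # soft weights: min-channel brightness above red
    g=np.clip(w[:,:,2]-45,0,None); x0,y0,ww,hh,_=s[k]; g=g[y0-2:y0+hh+2,x0-2:x0+ww+2]; yy,xx=np.mgrid[y0-2:y0-2+g.shape[0],x0-2:x0-2+g.shape[1]]
    V.append([300+c[k][0],255+c[k][1],300+(g*xx).sum()/g.sum(),255+(g*yy).sum()/g.sum(),s[k][4]])
print(np.mean(V,0).round(2) if V else None,np.round(T,2),"q6",np.degrees(sensors.get_obs()['q'][5]).round(1),sensors.get_obs()['t'])
E
python3 pin.py
python3 - <<'E'
from h import *
m=eyes.camera_model("wrist")
f=lambda x,y:(217+x/4-.375,199+y/4-.375)
a=ray("",*f(415,213),.195,m);b=ray("",*f(415,465),.195,m);c=(a+b)/2;print(np.linalg.norm(a-b),c)
for z in(.195,.196,.197,.198):print(z,proj("",[c[0],c[1],z],m))
print("pin",f(415,349))
E
```

```text
[320.55 286.   320.56 286.13 152.  ] [0.06 0.13 0.09] q6 61.8 9.425
0.03080095567971152 [0.58655086 0.10008811 0.195     ]
0.195 [320.375      284.42701891]
0.196 [320.36816645 285.68810476]
0.197 [320.36122293 286.96948469]
0.198 [320.35416676 288.27165253]
pin (320.375, 285.875)
```

The pin measures about 196.1 mm, so there's no slip yet (start value 196). The scale is 1.27 px per mm, and I'm aiming for about +1 px from a baseline of 286.0.

>>> arm_command:
  commands: "0 0 0 0 0 1 1; 0 0 0 0 0 1 1; 0 0 0 0 0 1 1; 0 0 0 0 0 1 1; 0 0 0 0 0 1 1"

```text
t: 10.05
ee_pos: [0.5848, 0.1005, 0.1605]
eef_rot: [-3.044, -0.767, -0.006]
wrist_force: [3.1, 12.4, 6.5]
opening: 0.0312
gripper_force: 60.2
```

```bash
python3 pin.py
```

```text
[320.41 286.32 320.47 286.52 160.  ] [0.28 0.24 0.15] q6 66.8 10.2
```

>>> arm_command:
  commands: "0 0 0 0 0 1 1; 0 0 0 0 0 1 1; 0 0 0 0 0 1 1; 0 0 0 0 0 1 1; 0 0 0 0 0 1 1"

```text
t: 10.82
ee_pos: [0.5849, 0.1005, 0.1605]
eef_rot: [-3.075, -0.633, -0.006]
wrist_force: [3.2, 12.4, 5.7]
opening: 0.0305
gripper_force: 60.2
```

```bash
python3 pin.py
```

```text
[320.33 286.58 320.34 286.86 167.  ] [0.28 0.19 0.12] q6 71.8 10.975
```

Both steps moved the pin (about 0.6 mm in all) and torque peaked at 0.28, so the clutch is slipping. One more small step of 3° puts it well inside the window.

>>> arm_command:
  commands: "0 0 0 0 0 1 1; 0 0 0 0 0 1 1; 0 0 0 0 0 1 1; 0 0 0 0 0 0 1; 0 0 0 0 0 0 1"

```text
t: 11.6
ee_pos: [0.5848, 0.1006, 0.1605]
eef_rot: [-3.09, -0.553, -0.006]
wrist_force: [3.6, 11.8, 6.4]
opening: 0.0306
gripper_force: 60.2
```

```bash
python3 pin.py;python3 - <<'E'
from h import *
m=eyes.camera_model("wrist");p,d=eyes.camera("wrist");u,v=317,274
c=p[v-75:v+75,u-100:u+100];cv2.imwrite("pics/w4.png",cv2.resize(c,None,fx=4,fy=4,interpolation=cv2.INTER_CUBIC)[:600,:,::-1])
E
```

```text
[320.28 286.8  320.3  287.13 170.  ] [0.1  0.09 0.12] q6 74.8 11.75
```

View pics/w4.png

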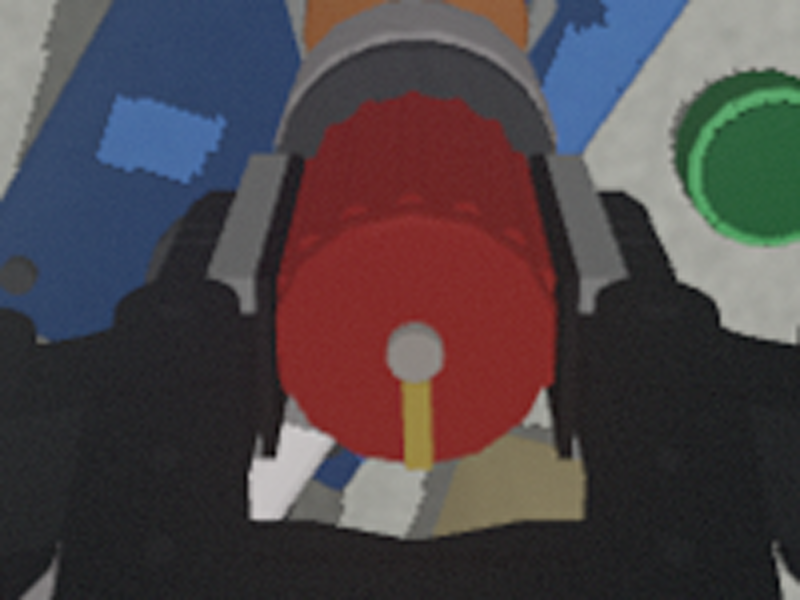

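The pin now stands visibly proud at (415,352) with its side showing, the knob line still follows the grip, and the bottle is untouched. Slip is about 0.2 rad. I'll let go and retreat straight up.

>>> arm_command:
  commands: "0 0 0 0 0 0 -1; 0 0 0 0 0 0 -1; 0 0 0 0 0 0 -1; 0 0 0 0 0 0 -1; 0 0 0 0 0 0 -1"

```text
t: 12.42
ee_pos: [0.5838, 0.0986, 0.1592]
eef_rot: [3.092, 0.553, -0.0]
wrist_force: [-0.4, 0.2, -0.5]
opening: 0.0849
gripper_force: 0.0
```

>>> arm_command:
  commands: "0 0 -1 0 0 0 -1; 0 0 -2 0 0 0 -1; 0 0 -4 0 0 0 -1; 0 0 -4 0 0 0 -1; 0 0 -4 0 0 0 -1"

```text
t: 13.05
ee_pos: [0.5837, 0.0987, 0.3115]
eef_rot: [3.092, 0.553, 0.001]
wrist_force: [0.1, 0.8, -0.2]
opening: 0.0855
gripper_force: 0.0
```

```bash
python3 s.py
python3 - <<'E'
from h import *
m=eyes.camera_model("wrist");p,d=eyes.camera("wrist");a=p
q,_=eyes.camera("scene");b=cv2.resize(q[190:340,330:500],(340,300),interpolation=cv2.INTER_CUBIC)
u,v=proj("",[.585,.1,.195],m);print(u,v,proj("",[.485,.119,.155],m))
u,v=int(u),int(v);c=cv2.resize(a[max(0,v-75):v+75,max(0,u-100):u+100],(400,300),interpolation=cv2.INTER_CUBIC)
cv2.imwrite("pics/f.png",np.hstack([c,b])[:,:,::-1])
E
```

```text
t 13.05
ee_pos [0.5837 0.0987 0.3115]
eef_rot [3.0924e+00 5.5340e-01 1.2000e-03]
wrist_force [ 0.1464  0.7598 -0.1505]
wrist_torque [ 0.0204 -0.0204  0.0094]
opening 0.0855
dir -11.6240015942525 r 0.10072777041652697 q1,6 [ 5.1 74.8]
318.6955183946519 197.76508210765206 [274.41755893 261.19668789]
```

View pics/f.png

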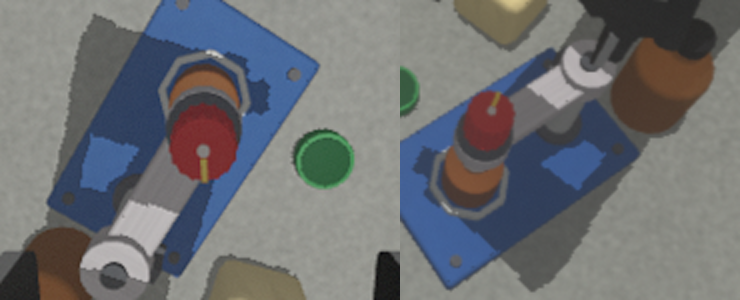

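The final views show the knob at (205,140) straight over the upright bottle, the arm home, the gripper clear and the bystanders in place.

```bash
python3 -c "
from bench import job
print(job.sign_off())"
```

```text
the job is handed in; nothing more can be done
None
```

I handed the job in at about 13 s of the 64 s: clamp arm on its stop, clutch slipped an estimated 0.2 rad (read from the wrist camera; limit 0.5), clamp released, and the bottle and bystanders untouched; sign-off returned no verdict.

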